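Close the deck of a shipping skid and lay its batten

ROBOT

A 7-joint arm with a two-finger parallel gripper is mounted at the origin on the work surface. World frame = base frame: x ahead of the robot, y to its left, z up, the work surface at z = 0. Lengths are in m, angles in degrees, forces in N, time in s.
With the tool pointing down it reaches from about 0.4 to 0.85 m from the base axis. Payload 10.4 kg.
Tool frame: the origin (TCP) lies midway between the tips of the shut fingers; the grasp point (between the pads) lies robot.tcp_to_grasp behind it (robot.tcp_to_grasp is the distance from the TCP to the grasp point, in m); z points along the fingers, y is the line along which they close (so a half turn about z gives the same grasp; the last joint's range is limited). The gripper opens to 85 mm and grips with 20 to 120 N. Pads are 22 mm wide; open, the fingers measure 114 mm over their backs; the gripper's body (76 mm by 85 mm) begins 54 mm behind the grasp point. The pads swing forward as they close: fully open they stand 13 mm farther back than shut.
Start: joints at [63.793, 19.034, -3.707, 83.658, 1.238, 77.344, -5.071], TCP at [0.263, -0.567, 0.231] pointing down, gripper open.
Joint ranges: [-148.97, 148.97], [-28.65, 121.19], [-84.17, 76.75], [9.2, 138.47], [-72.65, 252.65], [3.7, 117.97], [-149.18, 149.18]. Speed limits (degrees/s): [127.2, 127.2, 159.86, 159.86, 180, 180, 180].

INTERFACE

Orientations are given as [roll, pitch, yaw] about the fixed x, y, z axes, in that order (R = Rz(yaw) Ry(pitch) Rx(roll)).
In Python, from station import telemetry, viewer, close_job, look_for, pinpoint, robot gives the robot as it stands. The module is installed in compiled form; this text tells all that it offers.
- The arm moves only by the tool move_arm, never from a script. Its argument "moves" is one flat list of numbers, 5 for each row, row after row: the opening, from 0 (shut) to 1 (fully open), then the shift along the tool's x, y, z in units of 60 mm (1.0 is 60 mm), then the turn about the tool's z in units of 8 degrees (1.0 is 8 degrees). A call has 1 to 8 rows; each row is the pose to reach, as a shift and turn from the pose commanded when the call began, along the tool's axes at that moment; what a row does not reach only later rows make up. A row lasts 1/8 s, in which the tool goes at most 62.5 mm and 10.7 degrees, less where a joint would pass 70% of its speed; a pose out of reach is approached as far as the arm can. A call with a gripper value outside its range is refused whole. The fingers move at their own pace and stop on an object; "newtons" is the grip in N (left out, the last holds). Time passes only in rows, so rows that repeat a pose let the fingers close. It gives the time, the measured TCP pose, the force, the opening and the grip force at its end, in the units of the state.
- telemetry.get_state(): the state, without advancing time (a new reading comes with each control period).
- viewer.capture(name): name is "side" or "top"; returns a dict with "img" (420x560x3 uint8, blue, green, red), "fx", "fy", "cx", "cy" (pixels), "extrinsics" (4x4, takes a point from camera to world coordinates). Camera axes: x right, y down, z forward; pixel columns grow to the right and rows downward; lengths in m; the calibration is good to about 2 mm. A picture is of the moment at which its call begins. There is no depth.
- close_job(): hands the job in; it is judged then, once.
Trained networks look in the newest picture that a camera, given by its name, has taken for a name from the list of things; names that differ only in an ending like _2 or _b are one class to them, and where a whole thing is asked for, a point or a joint stands for the part that bears it (a point fixed in the world has none). Each returns a list of dicts, best first, with "p" (0 to 1); they miss things now and then, are a little off and sometimes report something else, mostly with a low value. They report only what shows in the picture. A call takes as long as a camera call. They do not tell look-alikes from the thing itself.
- look_for(camera, thing): "centre" ([column, row] in pixels, amid what is visible of it).
- pinpoint(camera, thing): "centre" ([column, row] in pixels: a listed point, or the origin of a listed thing).
The state is a dict: "t": time; "q": joint angles; "joint_velocities": joint speeds; "tau": joint torques, N m; "tool_pos": TCP position; "eef_rot": TCP orientation; "wrist_force": force on the tool from outside, world axes, zero at the start; "moment": the same for the moment, N m; "width": finger opening in m; "grip_force": force on a finger pad.
Only numpy, scipy, OpenCV 4.12 (cv2) and the standard library are available. Lean on these libraries where they do the work, as an engineer would, in place of code of your own. Each camera call takes 0.05 s, during which the arm holds its last target. There are 200 camera calls.

TASK

Carry on building the little timber shipping skid: lay the loose pale board across its two bearers next to the deck boards that are already screwed down, and push it up flush against them so that no gap is left and its ends are level with theirs. Then lay the dark batten crosswise on top, centred on the three boards so that it bridges all of them, and leave it resting there. Leave the other things on the bench where they are.

Things in the scene. Friction and masses are not known exactly. Their poses are not given: they have to be found in the camera images.
- skid: Timber shipping skid fixed to the bench. Origin: on the bench, amid the bearers; z up. Two bearers along its x: 250 long (x -125 to 125), 36 wide, 40 high, centred at y -60 and 60, open space between. Two pale boards, each 56 (x) by 180 (y) by 18 thick, are screwed across them at the +x end (x 13 to 125, tops at z 58); the bearers are bare from x -125 to 13. Low steel feet at x -108.
- deck_edge (a point): Middle of the top rim of the exposed side face of the last fixed deck board (skid frame x 13, y 0, z 58): the face, 180 long, 18 high, against which the loose board belongs. Axes as the skid's.
- deck_mid (a point): Centre of the finished three-board deck, on its top surface (skid frame x 41, y 0, z 58); the finished deck spans 168 along the skid's x and 180 along its y. Axes as the skid's.
- board: Loose pale deck board, 180 x 56 x 18, same as the fixed ones. Origin: centre of its underside; its x is the long way, z up.
- board_mid (a point): Centre of the loose board's volume, 9 above its underside; axes as the board's.
- batten: Dark wooden batten, 160 x 36 x 22. Origin: centre of its underside; its x is the long way, z up.
- batten_mid (a point): Centre of the batten's volume, 11 above its underside; axes as the batten's.
- tub: Bystander: white tub with blue label, 90 diameter, 100 high. Origin: centre of its underside.
- can: Bystander: can with green label, 74 diameter, 110 high. Origin: centre of its underside.
- sensor_box: Bystander: small blue box, 50 x 45 x 35. Origin: centre of its underside.
- offcut: Bystander: plywood offcut block, 80 x 45 x 30. Origin: centre of its underside.
- clamp_ring: Bystander: steel ring lying flat, 64 outer diameter, 20 high. Origin: centre of its underside.
Mind the look-alikes: they are no part of the job. Several things look just like the batten: the one meant starts farthest to the robot's right. There is more than one size of the board; the job needs the larger.

How it is judged (in metres and radians):
On the way, in this order (a step that is already met when the one before it is completed fails the run):
1. the loose board lies flat on the bearers, flush against the fixed boards, ends level (x of board_mid in the frame of skid between -0.0172 and -0.012 m and y of board_mid in the frame of skid between -0.01 and 0.01 m and z of board_mid in the frame of skid between 0.046 and 0.052 m and angle between the x axis of board and the y axis of skid, either way round below 0.02 rad), for 0.2 s.
2. the batten lies crosswise on the three boards, with the board still flush (all of step 1 and x of batten_mid in the frame of skid between 0.021 and 0.061 m and y of batten_mid in the frame of skid between -0.016 and 0.016 m and z of batten_mid in the frame of skid between 0.066 and 0.072 m and angle between the x axis of batten and the x axis of skid, either way round below 0.12 rad), for 0.2 s.
At the end, for the whole second after the job is handed in: Board flat on the bearers, within 2 mm of touching the fixed deck board, parallel within 0.02 rad, ends level within 10 mm. Batten flat on top, along the bearers within 0.12 rad, centred on the three-board deck within 20 mm along and 16 mm across the bearers. Both released and at rest (all of step 2 and linear speed of each of board, batten below 0.01 m/s and contact force between the fingers and board below 0.1 N and contact force between the fingers and batten below 0.1 N).
It fails at once if a bystander (tub, can, offcut, steel ring or small box) is moved more than 30 mm (distance of any of tub, can, offcut, clamp_ring, sensor_box from where it was at the start of the episode above 0.03 m).
It also fails if it takes over 72 s, if anything falls off the work surface, if the arm or the gripper's body presses on something with over 40 N, if the wrist force passes 120 N, or if a joint passes its speed limit or range.

## Working session

There is one attempt and no reset: what is moved stays moved. The work goes in short steps, Python scripts to look and compute and a tool call to move; the robot and the scene stay as the last step left them, time stands still between calls to the robot, and variables do not carry over. Pictures are saved under pics/ and viewed, at most 10 in all, crops included, and the job is handed in when it is done.

Besides the shell and the picture viewer there is one more tool, called after "Call:" as name(argument=value, ...), one argument or row to a line, values as JSON. move_arm: Moves the arm, as the interface text tells. Its arguments: {"type":"object","properties":{"moves":{"type":"array"},"newtons":{"type":"number"}},"required":["moves"]}

```bash
mkdir -p pics; cat > h.py <<'E'
import numpy as np, cv2
from station import telemetry, viewer, close_job, look_for, pinpoint, robot
def ray(c,px):
    E=np.array(c["extrinsics"]); d=E[:3,:3]@np.array([(px[0]-c["cx"])/c["fx"],(px[1]-c["cy"])/c["fy"],1]); return E[:3,3],d
def at(c,px,z):
    o,d=ray(c,px); return o+d*(z-o[2])/d[2]
def proj(c,p):
    E=np.array(c["extrinsics"]); q=E[:3,:3].T@(np.array(p)-E[:3,3]); return [c["cx"]+c["fx"]*q[0]/q[2],c["cy"]+c["fy"]*q[1]/q[2]]
E
python3 - <<'E'
from h import *
s=telemetry.get_state();print(s["t"],s["tool_pos"],s["eef_rot"],s["width"],robot.tcp_to_grasp)
H=dict(skid=0,deck_edge=.058,deck_mid=.058,board_mid=.009,board=0,batten_mid=.011,batten=0,tub=0,can=0,sensor_box=0,offcut=0,clamp_ring=0)
for n in("top","side"):
    c=viewer.capture(n);cv2.imwrite(f"pics/{n}0.png",c["img"]);print(n,np.round(c["extrinsics"],3).tolist())
    for k,z in H.items():
        for r in pinpoint(n,k)[:5]:
            print(k,round(r["p"],2),np.round(r["centre"]),np.round(at(c,r["centre"],z),3)[:2])
E
```

```text
0.0 [ 0.26310847 -0.56649817  0.23050384] [-1.79917399e+02  4.53424314e-03  2.49134113e+01] 0.08554415647162036 0.0187
top [[0.019, -0.978, 0.21, 0.192], [-1.0, -0.02, -0.001, 0.028], [0.005, -0.21, -0.978, 1.366], [0.0, 0.0, 0.0, 1.0]]
skid 0.84 [282. 193.] [0.549 0.036]
deck_edge 0.78 [278. 184.] [0.558 0.045]
deck_mid 0.65 [283. 172.] [0.593 0.034]
board_mid 0.85 [421. 235.] [ 0.433 -0.355]
board 0.57 [423. 234.] [ 0.438 -0.363]
batten_mid 0.82 [111. 294.] [0.253 0.491]
batten_mid 0.59 [157. 237.] [0.413 0.377]
batten 0.81 [111. 294.] [0.256 0.493]
batten 0.74 [160. 236.] [0.417 0.371]
batten 0.35 [282. 191.] [0.553 0.035]
tub 0.98 [194. 143.] [0.694 0.294]
can 0.63 [396. 155.] [ 0.669 -0.295]
sensor_box 0.33 [158. 239.] [0.408 0.379]
offcut 0.66 [141. 158.] [0.644 0.443]
offcut 0.27 [423. 233.] [ 0.441 -0.362]
clamp_ring 0.74 [236. 247.] [0.39 0.16]
side [[-0.725, -0.519, 0.453, -0.11], [-0.689, 0.564, -0.456, 0.609], [-0.019, -0.642, -0.766, 1.085], [0.0, 0.0, 0.0, 1.0]]
skid 0.72 [265. 219.] [0.546 0.033]
deck_edge 0.94 [258. 207.] [0.559 0.046]
deck_mid 0.93 [253. 199.] [0.593 0.034]
board_mid 0.96 [432. 180.] [ 0.253 -0.447]
board_mid 0.85 [369. 168.] [ 0.44  -0.354]
board 0.74 [432. 181.] [ 0.255 -0.451]
board 0.55 [372. 168.] [ 0.436 -0.369]
batten_mid 0.93 [207. 320.] [0.413 0.378]
batten_mid 0.79 [216. 396.] [0.252 0.487]
batten 0.9 [208. 319.] [0.416 0.372]
batten 0.65 [216. 402.] [0.244 0.494]
tub 0.63 [167. 241.] [0.699 0.292]
can 0.84 [305. 147.] [ 0.673 -0.295]
can 0.23 [250. 199.] [0.639 0.009]
sensor_box 0.68 [344. 207.] [ 0.399 -0.169]
offcut 0.8 [134. 287.] [0.641 0.451]
clamp_ring 0.66 [271. 273.] [0.394 0.16 ]
```

View pics/top0.png

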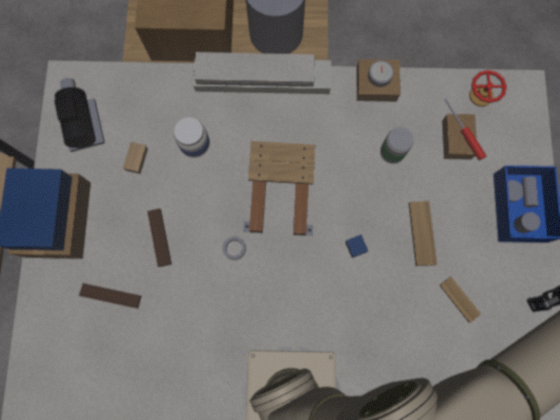

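View pics/side0.png

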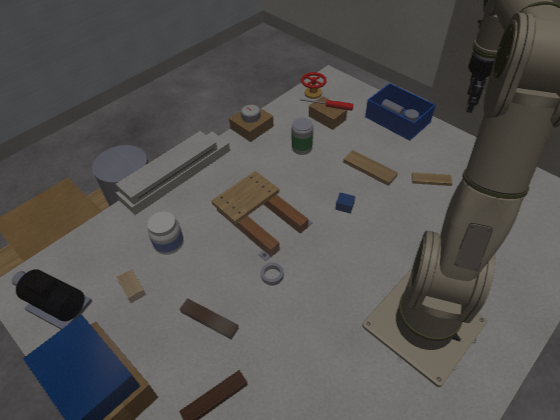

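Top view: the board candidates are the large one at (423,233) and the small one at (460,299), so I take (423,233). The batten look-alikes are at (160,237) and (110,296). The robot's right is image right, so I take (160,237), y≈0.377. The skid is at (282,190), with its deck at the far (+x) end. I'll fit poses by silhouette next.

```bash
cat >> h.py <<'E'
from scipy.optimize import minimize
S=4
def box(lx,ly,z0,z1,cx=0,cy=0): return np.array([[cx+a*lx/2,cy+b*ly/2,z] for a in(-1,1) for b in(-1,1) for z in(z0,z1)])
def sil(c,boxes,p,shape):
    m=np.zeros((shape[0]*S,shape[1]*S),np.uint8);ca,sa=np.cos(p[2]),np.sin(p[2])
    for b in boxes:
        w=[[p[0]+ca*q[0]-sa*q[1],p[1]+sa*q[0]+ca*q[1],q[2]] for q in b]
        uv=np.array([proj(c,q) for q in w])
        h=cv2.convexHull(np.float32((uv+.5)*S-.5))
        cv2.fillConvexPoly(m,np.int32(np.round(h*16)),255,shift=4)
    return m
def mask(c,boxes,p,r=12,thr=None):
    im=cv2.resize(c["img"],None,fx=S,fy=S,interpolation=cv2.INTER_LINEAR)
    roi=cv2.dilate(sil(c,boxes,p,c["img"].shape),np.ones((2*r*S+1,)*2,np.uint8))>0
    i=im.astype(int); chroma=np.clip(i[...,2]-i[...,0],0,255).astype(np.uint8)
    t=thr or cv2.threshold(chroma[roi],0,255,cv2.THRESH_OTSU)[0]
    m=((chroma>t)&roi).astype(np.uint8)*255
    n,l,st,_=cv2.connectedComponentsWithStats(m); return (l==1+np.argmax(st[1:,4])).astype(np.uint8)*255,t
def fit(cs,boxes,p,r=12,thr=None):
    ms=[(c,)+mask(c,boxes,p,r,thr) for c in cs]
    def f(v):
        q=[p[0]+v[0]/100,p[1]+v[1]/100,p[2]+v[2]/10]; s=0
        for c,m,t in ms:
            a=sil(c,boxes,q,c["img"].shape); s+=np.count_nonzero(a!=m)/np.count_nonzero(m)
        return s/len(ms)
    o=minimize(f,[0,0,0],method="Nelder-Mead",options=dict(initial_simplex=[[0,0,0],[1,0,0],[0,1,0],[0,0,1]],xatol=.005,fatol=1e-5))
    v=o.x; q=np.array([p[0]+v[0]/100,p[1]+v[1]/100,p[2]+v[2]/10])
    return q,o.fun,[m[2] for m in ms]
BOARD=[box(.18,.056,0,.018)];BATTEN=[box(.16,.036,0,.022)]
SKID=[box(.112,.18,.04,.058,.069),box(.25,.036,0,.04,0,.06),box(.25,.036,0,.04,0,-.06)]
E
python3 - <<'E'
from h import *
T=viewer.capture("top");D=viewer.capture("side")
for nm,b,p in(("board",BOARD,[.437,-.358,.1]),("batten",BATTEN,[.414,.375,.15]),("skid",SKID,[.547,.035,-.03])):
    for cs in([T],[D],[T,D]):
        q,e,t=fit(cs,b,p); print(nm,np.round(q[:2],4),round(np.degrees(q[2]),2),round(e,3),t)
    m=sil(T,b,q,T["img"].shape);T.setdefault("o",[]).append(m)
im=cv2.resize(T["img"],None,fx=S,fy=S)
for m in T["o"]: cv2.drawContours(im,cv2.findContours(m,0,2)[0],-1,(0,0,255),1)
A=np.vstack([im[540:1120,1600:1800],]);B=im[540:1120,960:1290];C=im[600:1180,560:720]
cv2.imwrite("pics/fit.png",np.hstack([A,B,C]))
E
```

```text
board [ 0.4411 -0.3571] 4.33 0.123 [21.0]
board [ 0.4444 -0.3636] 5.33 0.241 [20.0]
board [ 0.4413 -0.3587] 4.27 0.186 [21.0, 20.0]
batten [0.4126 0.3729] 15.78 0.209 [11.0]
batten [0.417  0.3704] 13.37 0.218 [9.0]
batten [0.415  0.3721] 14.58 0.221 [11.0, 9.0]
skid [0.5546 0.0402] -2.27 0.076 [22.0]
skid [0.5638 0.0331] -3.87 0.323 [23.0]
skid [0.5564 0.0396] -2.28 0.207 [22.0, 23.0]
```

View pics/fit.png

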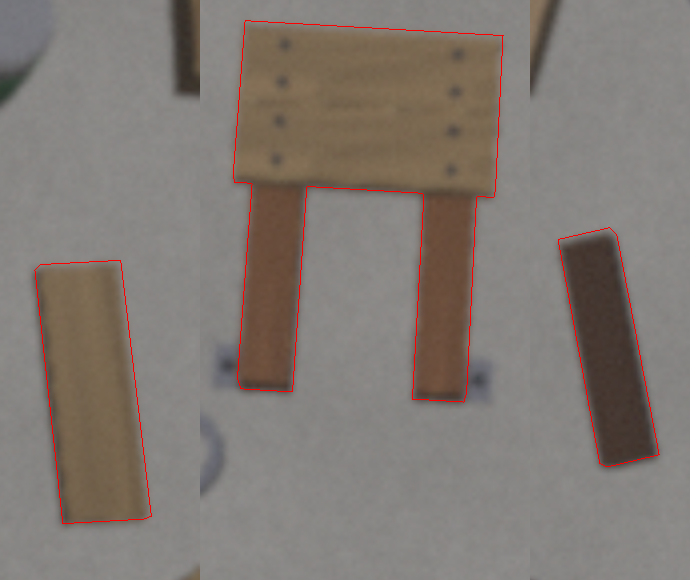

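The outlines show the large board (left), the skid (middle) and the batten (right). The skid outline fits well. The board and batten outlines come out slightly wide because their dark side faces missed the mask, so I'll refit on the top faces only and work out the first move.

```bash
cat >> h.py <<'E'
from scipy.spatial.transform import Rotation as Ro
def go(p,yaw):
    s=telemetry.get_state();R=Ro.from_euler("xyz",s["eef_rot"],degrees=True).as_matrix()
    d=R.T@(np.array(p)-s["tool_pos"])/.06; t=-((yaw-s["eef_rot"][2]+180)%360-180)/8
    print("units",np.round(d,3),"turn",round(t,3),"t",round(s["t"],2),"q",np.round(s["q"],0),"yaw",round(s["eef_rot"][2],2),"tcp",np.round(s["tool_pos"],4))
BT=[box(.18,.056,.018,.018)];BaT=[box(.16,.036,.022,.022)]
E
python3 - <<'E'
from h import *
T=viewer.capture("top")
for nm,b,p,r in(("board",BT,[.44,-.357,.076],6),("batten",BaT,[.413,.373,.25],6)):
  for th in(None,12 if nm=="board" else 6):
    q,e,t=fit([T],b,p,r,th); print(nm,np.round(q[:2],4),round(np.degrees(q[2]),2),round(e,3),t)
    m,_=mask(T,b,q,r,th); (c,sz,a)=cv2.minAreaRect(np.argwhere(m)[:,::-1].astype(np.float32)); print(at(T,((c[0]+.5)/S-.5,(c[1]+.5)/S-.5),.02),np.array(sz)/S,a)
go([.441,-.357,.12],4.3)
E
```

```text
board [ 0.4392 -0.3559] 4.45 0.026 [21.0]
[ 0.4376673  -0.35562262  0.02      ] [65.29367828 20.71930313] 83.43370819091797
board [ 0.4388 -0.3565] 4.59 0.06 [12]
[ 0.43762553 -0.35584394  0.02      ] [66.61781311 22.22434425] 83.6598129272461
batten [0.4119 0.3713] 14.76 0.068 [11.0]
[0.41142928 0.37146422 0.02      ] [57.14788055 13.91442299] 78.95905303955078
batten [0.4114 0.3717] 15.25 0.091 [6]
[0.41088107 0.37230417 0.02      ] [59.42982483 16.33473587] 78.7509536743164
units [ 4.159 -1.925  1.856] turn 2.576 t 1.45 q [64. 19. -4. 84.  1. 77. -5.] yaw 24.91 tcp [ 0.2633 -0.5669  0.2313]
```

Call:
move_arm(
  moves=[1,4.135,-1.955,1.0,2.55,1,4.135,-1.955,1.5,2.55,1,4.135,-1.955,1.86,2.55,1,4.135,-1.955,1.86,2.55,1,4.135,-1.955,1.86,2.55,1,4.135,-1.955,1.86,2.55,1,4.135,-1.955,1.86,2.55,1,4.135,-1.955,1.86,2.55],
)

```text
t: 2.45
tool_pos: [0.4382, -0.3576, 0.1204]
eef_rot: [179.9, -0.0, 4.4]
wrist_force: [-0.5, -0.1, 0.2]
width: 0.0851
grip_force: 0.0
```

```bash
python3 - <<'E'
from h import *
go([.439,-.356,.0],4.5)
E
```

```text
units [ 0.014 -0.027  2.006] turn -0.015 t 2.45 q [ 43.  17. -10. 100.   3.  63. -54.] yaw 4.38 tcp [ 0.4382 -0.3576  0.1204]
```

Call:
move_arm(
  moves=[1,0,-0.02,0.8,0,1,0,-0.02,1.5,0,1,0,-0.02,1.98,0,1,0,-0.02,1.98,0,1,0,-0.02,1.98,0,0.3,0,-0.02,1.98,0,0.3,0,-0.02,1.98,0,0.3,0,-0.02,1.98,0],
  newtons=50,
)

```text
t: 3.45
tool_pos: [0.4395, -0.3556, 0.0025]
eef_rot: [179.9, -0.1, 4.5]
wrist_force: [-2.1, 0.4, 7.6]
width: 0.0544
grip_force: 52.7
```

Call:
move_arm(
  moves=[0.3,0,0,0,0,0.3,0,0,0,0,0.3,0,0,-0.3,0,0.3,0,0,-0.8,0,0.3,0,0,-1.5,0,0.3,0,0,-2.2,0,0.3,0,0,-3,0,0.3,0,0,-3,0],
)

```text
t: 4.45
tool_pos: [0.4406, -0.3559, 0.1864]
eef_rot: [179.7, -0.4, 4.5]
wrist_force: [-0.3, 0.4, -1.5]
width: 0.0546
grip_force: 53.9
```

```bash
python3 - <<'E'
from h import *
T=viewer.capture("top");q,e,t=fit([T],SKID,[.5546,.0402,-.04],6);print(q,e)
D0=SKID[0].copy();D0[:,2]=.058
q2,e,t=fit([T],[D0],[.5546,.0402,-.04],0,10);print(q2,e)
c,s=np.cos(q[2]),np.sin(q[2]);w=lambda x,y:[q[0]+c*x-s*y,q[1]+s*x+c*y]
print(w(-.05,0)); go(w(-.05,0)+[.18],90+np.degrees(q[2]))
E
```

```text
[ 0.55755963  0.04055837 -0.03825629] 0.08355871177553967
[ 0.5546  0.0402 -0.04  ] 7.357810315650063e-05
[np.float64(0.5075962190954404), np.float64(0.04247072220193634)]
units [ 1.652 -6.519  0.047] turn -10.411 t 4.5 q [ 43.  14. -11.  96.   3.  70. -53.] yaw 4.52 tcp [ 0.4396 -0.3552  0.1837]
```

Call:
move_arm(
  moves=[0.3,0.2,-0.8,-0.1,-1.2,0.3,0.4,-1.7,-0.1,-2.5,0.3,0.7,-2.6,-0.1,-3.8,0.3,0.9,-3.5,-0.1,-5.1,0.3,1.1,-4.4,-0.1,-6.4,0.3,1.3,-5.2,-0.1,-7.7,0.3,1.5,-5.9,-0.1,-9,0.3,1.64,-6.5,-0.1,-10.2],
)

```text
t: 5.5
tool_pos: [0.5055, 0.0436, 0.1862]
eef_rot: [-179.9, 0.0, 86.5]
wrist_force: [0.2, 0.2, -1.8]
width: 0.055
grip_force: 53.8
```

Call:
move_arm(
  moves=[0.3,0,0,0,-0.21,0.3,0,0,0,-0.21,0.3,0,0,0,-0.21],
)

```text
t: 5.88
tool_pos: [0.506, 0.0404, 0.1866]
eef_rot: [-180.0, 0.0, 87.6]
wrist_force: [0.9, 0.8, -0.9]
width: 0.0545
grip_force: 53.8
```

```bash
python3 - <<'E'
from h import *
go([.506,.0425,.046],87.75)
T=viewer.capture("top");D=viewer.capture("side")
im=np.hstack([cv2.resize(T["img"][110:260,190:390],None,fx=2,fy=3)[:450],cv2.resize(D["img"][100:250,190:390],None,fx=2,fy=3)])
cv2.imwrite("pics/carry.png",im)
E
```

```text
units [3.700e-02 1.000e-03 2.343e+00] turn -0.018 t 5.88 q [ 22.   9. -35. 103.   5.  70. -16.] yaw 87.61 tcp [0.506  0.0404 0.1866]
```

View pics/carry.png

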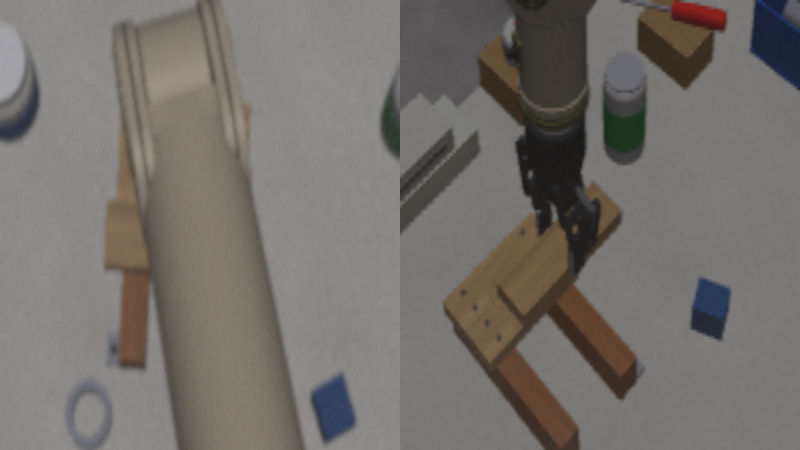

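The board is held level over the bearers; in the side crop it sits at about (545,285), clear of the fixed deck. Next I lower it.

Call:
move_arm(
  moves=[0.3,0.03,0,0.7,0,0.3,0.03,0,1.4,0,0.3,0.03,0,1.9,0,0.3,0.03,0,2.2,0,0.3,0.03,0,2.25,0,0.3,0.03,0,2.3,0,0.3,0.03,0,2.35,0,0.3,0.03,0,2.37,0],
)

```text
t: 6.98
tool_pos: [0.5066, 0.0435, 0.0451]
eef_rot: [179.9, 0.0, 87.8]
wrist_force: [0.3, 0.4, -0.3]
width: 0.0549
grip_force: 53.7
```

```bash
python3 - <<'E'
from h import *
go([.506,.0425,.0425],87.75);print(telemetry.get_state()["wrist_force"])
E
```

```text
units [-0.017 -0.01   0.043] turn 0.004 t 6.97 q [ 19.  19. -33. 111.  13.  54. -22.] yaw 87.78 tcp [0.5066 0.0435 0.0451]
[ 0.28479389  0.41325763 -0.32212195]
```

Call:
move_arm(
  moves=[0.3,0,0,0.03,0,0.3,0,0,0.06,0,0.3,0,0,0.06,0,0.78,0,0,0.04,0,0.78,0,0,0.04,0,0.78,0,0,0,0,0.78,0,0,-0.8,0,0.78,0,0,-1.5,0],
)

```text
t: 7.98
tool_pos: [0.5061, 0.0437, 0.136]
eef_rot: [-180.0, -0.0, 87.8]
wrist_force: [1.2, 0.6, -0.1]
width: 0.0666
grip_force: 0.0
```

```bash
python3 - <<'E'
from h import *
# push station: behind board, skid x = -.05-.028-.03 => back off
a=np.radians(-2.25);go([.506-.075*np.cos(a),.0425-.075*np.sin(a),.13],177.75)
D=viewer.capture("side");cv2.imwrite("pics/placed.png",cv2.resize(D["img"][120:280,170:370],None,fx=3,fy=3))
E
```

```text
units [-0.019 -1.251  0.1  ] turn -11.243 t 7.97 q [ 22.  12. -35. 106.   8.  64. -18.] yaw 87.81 tcp [0.5061 0.0437 0.136 ]
```

View pics/placed.png

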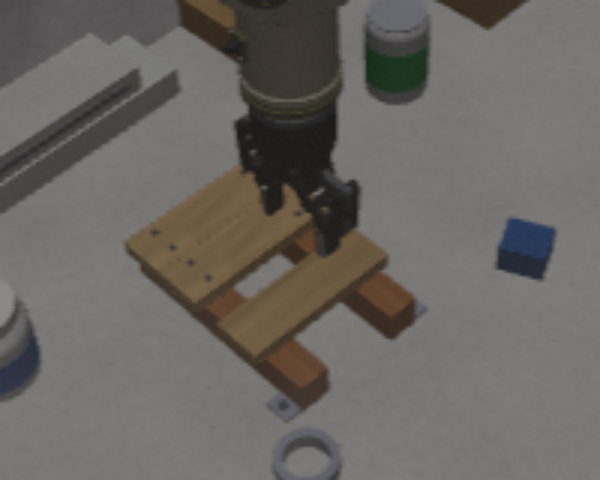

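The board lies across both bearers (crop centre about (305,300)), parallel to the deck with a gap of roughly 35 mm. Next I back off behind it and turn the gripper so both fingers push.

Call:
move_arm(
  moves=[0.5,0,-0.6,0,-1.3,0.5,0,-1.25,0,-2.6,0.5,0,-1.25,0,-3.9,0.5,0,-1.25,0,-5.2,0.5,0,-1.25,0,-6.5,0.5,0,-1.25,0,-7.8,0.5,0,-1.25,0,-9.1,0.5,0,-1.25,0,-10.4],
)

```text
t: 9.02
tool_pos: [0.4313, 0.0465, 0.1346]
eef_rot: [-180.0, 0.0, 171.3]
wrist_force: [0.1, 0.5, -0.4]
width: 0.0426
grip_force: 0.0
```

Call:
move_arm(
  moves=[0.5,0,0,0,-0.84,0.5,0,0,0,-0.84,0.5,0,0,0,-0.84],
)

```text
t: 9.4
tool_pos: [0.4313, 0.0464, 0.1347]
eef_rot: [-180.0, 0.0, 177.6]
wrist_force: [1.1, -0.3, -0.5]
width: 0.0423
grip_force: 0.0
```

```bash
python3 - <<'E'
from h import *
a=np.radians(-2.25);go([.506-.07*np.cos(a),.0425-.07*np.sin(a),.041],177.75);print(telemetry.get_state()["width"])
# board in the picture
D=viewer.capture("side")
B=[box(.18,.056,.058,.058)]
T=viewer.capture("top")
for n in("top","side"):
  for r in pinpoint(n,"board_mid")[:3]: print(n,r["p"],at(T if n=="top" else D,r["centre"],.049))
E
```

```text
units [-0.079 -0.016  1.561] turn -0.024 t 9.4 q [ 28.   2. -40. 116.   1.  62.  75.] yaw 177.56 tcp [0.4313 0.0464 0.1347]
0.04229907672917248
top 0.85 [ 0.26596457 -0.43444307  0.049     ]
side 0.68 [0.50610429 0.03864369 0.049     ]
side 0.56 [ 0.25058885 -0.41367136  0.049     ]
```

Call:
move_arm(
  moves=[0.5,0,0,0.8,0,0.5,0,0,1.4,0,0.5,0,0,1.54,0,0.5,-0.2,0,1.54,0,0.5,-0.4,0,1.54,0,0.5,-0.5,0,1.54,0,0.5,-0.6,0,1.54,0,0.5,-0.7,0,1.54,0],
)

```text
t: 10.6
tool_pos: [0.4735, 0.0447, 0.0424]
eef_rot: [-180.0, -0.0, 177.7]
wrist_force: [-1.8, 0.3, 1.0]
width: 0.0427
grip_force: 0.6
```

Call:
move_arm(
  moves=[0.5,-0.07,0,0,0,0.5,-0.14,0,0,0,0.5,-0.21,0,0,0,0.5,-0.28,0,0,0,0.5,-0.32,0,0,0,0.5,-0.35,0,0,0],
)

```text
t: 11.35
tool_pos: [0.4944, 0.0439, 0.0423]
eef_rot: [-180.0, -0.0, 177.7]
wrist_force: [-1.2, 0.5, 0.8]
width: 0.0427
grip_force: 0.6
```

```bash
python3 - <<'E'
from h import *
a=np.radians(-2.25);go([.4313,.0464,.041],177.75)
D=viewer.capture("side");cv2.imwrite("pics/push.png",cv2.resize(D["img"][140:270,190:350],None,fx=4,fy=4,interpolation=cv2.INTER_CUBIC))
E
```

```text
units [ 1.052e+00 -1.000e-03  2.200e-02] turn -0.005 t 11.35 q [ 23.  19. -37. 113.  14.  53.  66.] yaw 177.71 tcp [0.4944 0.0439 0.0423]
```

View pics/push.png

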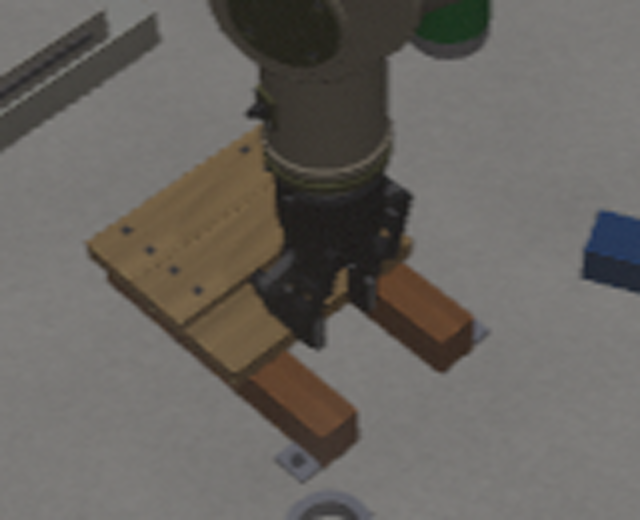

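The loose board is nearly flush, with a thin dark seam near crop (190,320). I keep pushing gently until the force rises.

Call:
move_arm(
  moves=[0.5,-0.03,0,0,0,0.5,-0.06,0,0,0,0.5,-0.09,0,0,0,0.5,-0.09,0,0,0],
)

```text
t: 11.9
tool_pos: [0.5, 0.0437, 0.0424]
eef_rot: [180.0, 0.0, 177.7]
wrist_force: [-0.3, -0.2, 0.4]
width: 0.043
grip_force: 0.0
```

Call:
move_arm(
  moves=[0.5,-0.03,0,0,0,0.5,-0.06,0,0,0,0.5,-0.09,0,0,0,0.5,-0.09,0,0,0],
)

```text
t: 12.4
tool_pos: [0.5011, 0.0437, 0.0414]
eef_rot: [-179.9, -0.5, 177.8]
wrist_force: [-19.0, 0.3, 13.3]
width: 0.0425
grip_force: 9.5
```

Contact was firm at 19 N at the expected face (x≈0.568). I back off, lift clear and head for the batten.

Call:
move_arm(
  moves=[0.5,0.05,0,0,0,0.5,0.3,0,0,0,0.5,0.5,0,0,0,0.5,0.5,0,-0.8,0,0.5,0.5,0,-1.6,0,0.8,0.5,0,-2.4,0,0.8,0.5,0,-2.4,0],
)

```text
t: 13.28
tool_pos: [0.4767, 0.045, 0.1898]
eef_rot: [-180.0, 0.4, 177.7]
wrist_force: [0.9, -1.2, -1.4]
width: 0.068
grip_force: 0.0
```

```bash
python3 - <<'E'
from h import *
go([.4116,.3715,.12],180+14.9)
D=viewer.capture("side");cv2.imwrite("pics/flush.png",cv2.resize(D["img"][140:270,190:350],None,fx=4,fy=4,interpolation=cv2.INTER_CUBIC))
E
```

```text
units [1.31  5.395 1.15 ] turn -2.149 t 13.28 q [ 28.   5. -40. 107.   3.  69.  74.] yaw 177.71 tcp [0.4767 0.045  0.1898]
```

View pics/flush.png

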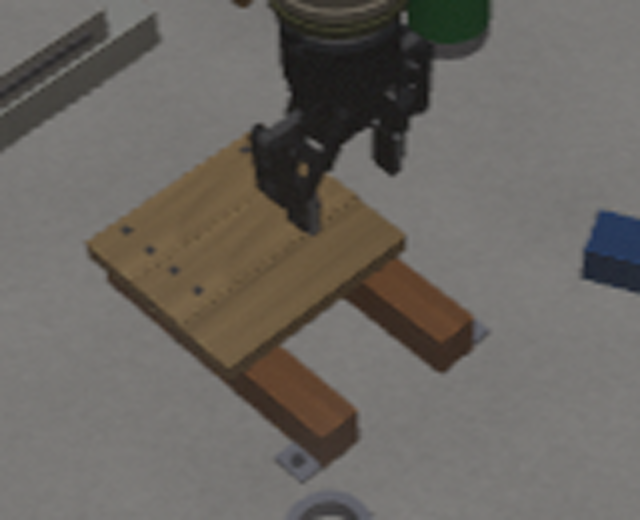

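The board is flush: its seam from about (185,320) to (355,200) looks the same as the one between the fixed boards, and the ends line up. Now the batten.

Call:
move_arm(
  moves=[0.8,0.2,0.9,0,-0.5,0.8,0.5,1.9,0,-1,0.8,0.7,2.9,0,-1.6,0.8,1,3.9,0.2,-2.15,0.8,1.2,4.8,0.6,-2.15,0.8,1.31,5.4,1.1,-2.15,0.8,1.31,5.4,1.15,-2.15,0.8,1.31,5.4,1.15,-2.15],
)

```text
t: 14.32
tool_pos: [0.4091, 0.3707, 0.1163]
eef_rot: [-179.9, -0.1, -165.1]
wrist_force: [0.6, -0.0, 0.8]
width: 0.0681
grip_force: 0.0
```

Call:
move_arm(
  moves=[0.8,0,0,0,0,0.8,0,0,0,0],
)

```text
t: 14.58
tool_pos: [0.4104, 0.3708, 0.1179]
eef_rot: [-180.0, 0.1, -165.2]
wrist_force: [-0.8, 0.0, 0.2]
width: 0.0685
grip_force: 0.0
```

```bash
python3 - <<'E'
from h import *
go([.4116,.3715,.004],180+14.9)
D=viewer.capture("side");cv2.imwrite("pics/bat.png",cv2.resize(D["img"][220:370,130:290],None,fx=4,fy=4,interpolation=cv2.INTER_CUBIC))
E
```

```text
units [-0.02   0.007  1.899] turn -0.011 t 14.57 q [ -4.  24. -52. 100.  20.  66.  43.] yaw -165.19 tcp [0.4104 0.3708 0.1179]
```

View pics/bat.png

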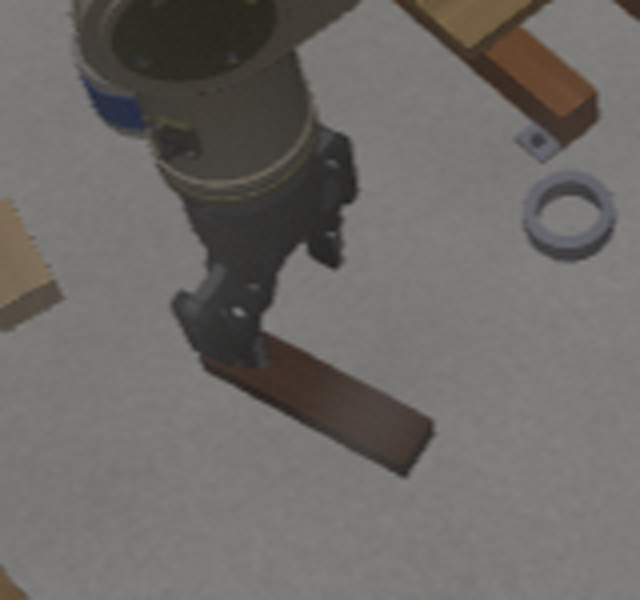

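The gripper straddles the chosen batten, which runs from about (205,360) to (430,430) in the crop, and is aligned with it. I descend and grip.

Call:
move_arm(
  moves=[0.8,0,0,0.8,0,0.8,0,0,1.5,0,0.8,0,0,1.87,0,0.8,0,0,1.87,0,0.2,0,0,1.87,0,0.2,0,0,1.87,0,0.2,0,0,1.87,0,0.2,0,0,1.87,0],
  newtons=50,
)

```text
t: 15.62
tool_pos: [0.4105, 0.3724, 0.0069]
eef_rot: [180.0, 0.2, -165.1]
wrist_force: [-0.7, -1.0, 7.5]
width: 0.0347
grip_force: 50.8
```

```bash
python3 - <<'E'
from h import *
go([.4116,.3715,.006],180+14.9)
E
```

```text
units [-0.014 -0.02   0.014] turn 0.0 t 15.62 q [ -9.  32. -47. 105.  28.  55.  37.] yaw -165.1 tcp [0.4105 0.3724 0.0069]
```

Call:
move_arm(
  moves=[0.2,0,0,-0.3,0,0.2,0,0,-0.9,0,0.2,0,0,-1.6,0,0.2,0,0,-2.3,0,0.2,0,0,-3,0,0.2,0,0,-3,0,0.2,0,0,-3,0],
)

```text
t: 16.5
tool_pos: [0.4093, 0.3713, 0.1853]
eef_rot: [-180.0, 0.0, -165.1]
wrist_force: [0.5, -0.7, -1.7]
width: 0.0344
grip_force: 50.1
```

```bash
python3 - <<'E'
from h import *
a=np.radians(-2.25);go([.5551+.041*np.cos(a),.041+.041*np.sin(a),.18],177.75)
D=viewer.capture("side")
for r in pinpoint("side","batten_mid"): print(r, at(D,r["centre"],telemetry.get_state()["tool_pos"][2]-.005+.011))
E
```

```text
units [-1.584 -6.146  0.092] turn 2.145 t 16.5 q [ -2.  20. -54.  96.  16.  73.  46.] yaw -165.09 tcp [0.4093 0.3713 0.1853]
{'centre': [196.5, 285.7], 'p': 0.77} [0.40753999 0.37812361 0.19031352]
{'centre': [215.2, 398.0], 'p': 0.62} [0.18874398 0.51095305 0.19031352]
```

Call:
move_arm(
  moves=[0.2,-0.2,-0.8,-0.1,0.3,0.2,-0.5,-1.8,-0.1,0.7,0.2,-0.7,-2.8,-0.1,1.1,0.2,-0.95,-3.7,-0.1,1.5,0.2,-1.2,-4.6,-0.1,1.9,0.2,-1.4,-5.4,-0.1,2.1,0.2,-1.55,-6,-0.1,2.145,0.2,-1.58,-6.15,-0.1,2.145],
)

```text
t: 17.6
tool_pos: [0.5964, 0.0363, 0.1896]
eef_rot: [-180.0, -0.1, 177.5]
wrist_force: [0.1, 0.3, -1.8]
width: 0.0348
grip_force: 50.2
```

Call:
move_arm(
  moves=[0.2,0,0,0,0,0.2,0,0,0,0],
)

```text
t: 17.85
tool_pos: [0.5954, 0.0412, 0.191]
eef_rot: [180.0, -0.0, 177.9]
wrist_force: [-0.5, 0.3, -1.0]
width: 0.035
grip_force: 50.2
```

```bash
python3 - <<'E'
from h import *
a=np.radians(-2.25);go([.5551+.040*np.cos(a),.041+.041*np.sin(a),.0655],177.75)
E
```

```text
units [ 0.004 -0.031  2.091] turn 0.017 t 17.85 q [ 24.  22. -41.  90.  15.  74.  69.] yaw 177.88 tcp [0.5954 0.0412 0.191 ]
```

Call:
move_arm(
  moves=[0.2,0,0,0.7,0,0.2,0,0,1.3,0,0.2,0,0,1.7,0,0.2,0,0,1.9,0,0.2,0,0,1.98,0,0.2,0,0,2.03,0,0.2,0,0,2.05,0,0.2,0,0,2.05,0],
)

```text
t: 18.85
tool_pos: [0.5963, 0.0394, 0.0686]
eef_rot: [-180.0, 0.0, 177.7]
wrist_force: [0.0, 0.0, -0.3]
width: 0.0346
grip_force: 50.3
```

Call:
move_arm(
  moves=[0.2,0,0,0.03,0,0.2,0,0,0.05,0,0.2,0,0,0.06,0,0.2,0,0,0.06,0],
)

```text
t: 19.35
tool_pos: [0.5961, 0.0394, 0.0649]
eef_rot: [-180.0, 0.0, 177.7]
wrist_force: [-3.1, -0.2, 5.0]
width: 0.0348
grip_force: 50.9
```

Contact felt. I release and lift slowly.

Call:
move_arm(
  moves=[0.45,0,0,0,0,0.6,0,0,0,0,0.75,0,0,-0.05,0,0.75,0,0,-0.3,0,0.75,0,0,-1,0,0.75,0,0,-1.8,0,0.75,0,0,-2.5,0,0.75,0,0,-2.5,0],
)

```text
t: 20.35
tool_pos: [0.5978, 0.0401, 0.2193]
eef_rot: [180.0, 0.4, 177.8]
wrist_force: [0.9, 0.1, 0.2]
width: 0.064
grip_force: 0.0
```

Call:
move_arm(
  moves=[0.75,0.8,0,0,0,0.75,1.5,0.8,0,0,0.75,1.5,1.7,0,0,0.75,1.5,2.6,0,0,0.75,1.5,3.5,0,0,0.75,1.5,4.4,0,0,0.75,1.5,5,0,0,0.75,1.5,5,0,0],
)

```text
t: 21.35
tool_pos: [0.516, 0.346, 0.2141]
eef_rot: [179.9, -0.1, 178.0]
wrist_force: [0.6, -0.9, 0.6]
width: 0.0643
grip_force: 0.0
```

```bash
python3 - <<'E'
from h import *
T=viewer.capture("top");D=viewer.capture("side")
for n,c in(("top",T),("side",D)):
  for k,z in(("batten_mid",.069),("board_mid",.049),("deck_mid",.058)):
    for r in pinpoint(n,k)[:2]: print(n,k,round(r["p"],2),np.round(at(c,r["centre"],z),3))
a=cv2.resize(T["img"][130:250,235:335],None,fx=4,fy=4,interpolation=cv2.INTER_CUBIC)
b=cv2.resize(D["img"][160:280,200:300],None,fx=4,fy=4,interpolation=cv2.INTER_CUBIC)
cv2.imwrite("pics/final.png",np.hstack([a,b]))
E
```

```text
top batten_mid 0.8 [0.249 0.471 0.069]
top batten_mid 0.76 [0.593 0.039 0.069]
top board_mid 0.78 [0.535 0.038 0.049]
top deck_mid 0.75 [0.597 0.033 0.058]
side batten_mid 0.85 [0.607 0.046 0.069]
side batten_mid 0.74 [0.229 0.496 0.069]
side board_mid 0.7 [0.552 0.04  0.049]
side deck_mid 0.75 [0.601 0.046 0.058]
```

View pics/final.png

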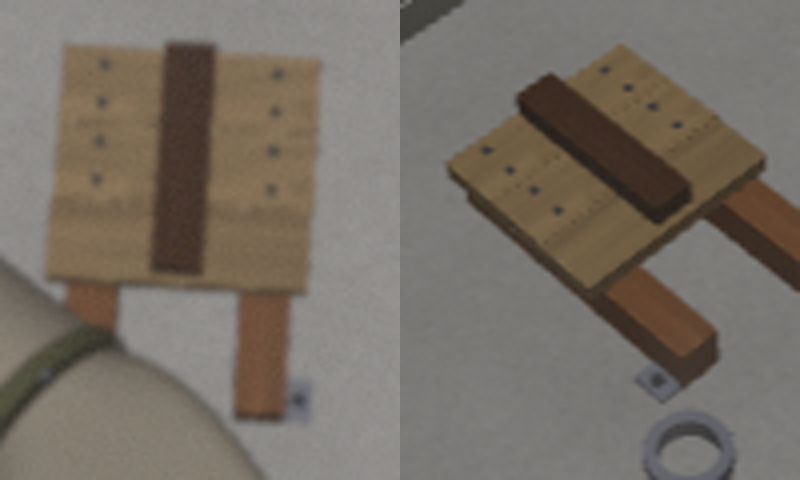

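Top crop: the batten runs from (190,43) to (177,272), centred across the deck, whose centre is near column 185, and it bridges all three boards. The loose board is flush with its ends level. I hand in.

```bash
python3 -c "
from station import close_job
print(close_job())"
```

```text
the job is handed in; nothing more can be done
None
```

The job is handed in, with no verdict returned: the board is pushed flush against the fixed deck with its ends level, the batten rests centred across all three boards, and the arm touched none of the other things on the bench.

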